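# Slide box against the flip stop under the magnifier

## Robot

A 7-joint arm with a two-finger parallel gripper is mounted at the origin on the work surface. World frame = base frame: x ahead of the robot, y to its left, z up, the work surface at z = 0. Lengths are in m, angles in rad, forces in N, time in s.
With the tool pointing down it reaches from about 0.425 to 0.95 m from the base axis. Payload 4.7 kg.
Tool frame: the origin (TCP) lies between the finger pads; the fingertips stand 22 mm ahead of it and the grasp point (between the pads) lies 3 mm ahead of it; x points along the fingers, z is the direction in which the jaws open and shut, and the axes are right-handed (so a half turn about x gives the same grasp; the last joint's range is limited). The gripper opens to 87 mm and grips with 3 to 60 N. Pads are 19 mm wide; open, the fingers measure 117 mm over their backs; the gripper's body (75 mm by 190 mm) begins 51 mm behind the grasp point.
Start: joints at [1.079, 0.469, -0.049, 1.532, 0.024, 1.141, -0.082], TCP at [0.301, -0.604, 0.245] pointing down, gripper open.
Joint ranges: [-2.59, 2.59], [-0.33, 1.99], [-1.39, 1.29], [0.1, 2.45], [-1.04, 4.18], [0.21, 1.99], [-2.66, 2.66]. Speed limits (rad/s): [2.57, 2.57, 3.14, 3.14, 3.14, 3.14, 3.14].

## Interface

Orientations are given as a unit quaternion [w, x, y, z].
In Python, from rig import status, eyes, robot gives the robot as it stands. The module is installed in compiled form; this text tells all that it offers.
- The arm moves only by the tool jog_arm, never from a script. Its argument "steps" is text: rows parted by semicolons, each of 4 numbers parted by spaces: the shift along the tool's x, y, z in m, then the turn about the tool's x in degrees. In form: x y z twist; .... A call has 1 to 10 rows; each row shifts and turns the pose as measured when the row begins, along the tool's axes as they then stand; what a row does not reach is not made up. A row lasts 1/8 s, in which the tool goes at most 62.5 mm and 10.7 degrees, less where a joint would pass 70% of its speed; a pose out of reach is approached as far as the arm can. A call with a gripper value outside its range is refused whole. "jaw" is the opening, from 0 (shut) to 1 (fully open), set as the call begins (left out, the last holds). The fingers move at their own pace and stop on an object; "grip_force" is the grip in N (left out, the last holds). Time passes only in rows, so rows that do not move let the fingers close. It gives the time, the measured TCP pose, the force and the opening at its end, in the units of the state.
- status.state(): the state, without advancing time (a new reading comes with each control period).
- eyes.capture(name): name is "scene" or "side" or "wrist"; returns the picture (400x640x3 uint8, blue, green, red); there is no depth.
- eyes.calibration(name): a dict with "camera_matrix" (3x3 intrinsics, pixels), "position" and "attitude" of the camera in the world. Camera axes: x right, y down, z forward; pixel columns grow to the right and rows downward; lengths in m; the calibration is good to about 2 mm. A picture is of the moment at which its call begins: read the wrist's pose just before it. calibration takes no time and is no camera call; for the wrist camera it gives the pose at the moment of the call.
- robot.job_done(): hands the job in, once; it reports no verdict.
The state is a dict: "time": time; "joint_pos": joint angles; "joint_velocities": joint speeds; "joint_efforts": joint torques, N m; "eef_pos": TCP position; "ee_rot": TCP orientation; "contact_force": force on the tool from outside, world axes, zero at the start; "moment": the same for the moment, N m; "finger_gap": opening from 0.0 (shut) to 1.0 (fully open).
Only numpy, scipy, OpenCV 4.12 (cv2) and the standard library are available. Lean on these libraries where they do the work, as an engineer would, in place of code of your own. Each camera call takes 0.05 s, during which the arm holds its last target. There are 200 camera calls.

## Task

Set the long blue slide box up for viewing: flip the hinged stop down across the lane and lay the box lengthwise in the lane, well short of the stop (at least three fingers' width). Then push the box gently along under the magnifier until it rests square against the lowered stop with no gap, and let go. Leave the other things on the bench where they stand, upright.

Things in the scene. Friction and masses are not known exactly. Their poses are not given: they have to be found in the camera images.
- guide: Fixed viewing station. Origin: centre of underside of its grey base plate, 110 x 310 x 6 mm, on the bench; x across the lane, y along it towards the stop, z up. Two aluminium fences at x = -55..-33 and +33..+55 mm, full length, tops 20 mm above the bench; lane between them 66 mm wide, floor 6 mm above the bench, ends open.
- lens (a point): Centre of the underside of the fixed round clear magnifier lens (black rim, 136 mm outer diameter, 12 mm thick) over the lane, 140 mm above the bench, at the guide's x = 0, y = +55 mm. Its column, 20 mm diameter, 160 mm tall, with a 70 mm foot, stands at x = +105, y = +55 mm, joined by a short arm.
- flag_hinge (a point): Point on the flip stop's hinge axis (which runs along the guide's y): x = -44, y = +116 mm of the guide, 31 mm above the bench, over the -x fence. The stop is a dark steel bar 100 x 22 x 12 mm, reaching 90 mm from the axis, 11 mm either side of its centre line in the swing plane, and lying at y = +110..+122 mm.
- flag (a joint): Flip stop angle, rad: 0 = up, leaning 20 degrees outwards (guide -x) from vertical, top about 120 mm above the bench; 0.35 = vertical; 1.92 (end of travel) = down, level across the lane at heights 20 to 42 mm. Light hinge: falls back to 0 if not pushed past vertical; well past vertical it falls down by its own weight in about a second and stays.
- flag_tip (a point): Centre of the free end of the flip stop bar, 90 mm from the hinge axis.
- stop_place (a point): Fixed point of the guide on the lane's centre line, at y = +110 mm, 31 mm above the bench: where the lowered stop's face (the side towards -y) meets the box.
- slidebox: Long blue slide box with black seam and paper label, loose, 56 x 120 x 45 mm high (x, y, z), 0.2 to 0.45 kg; starts flat on the bench. Origin: centre of its underside; its y is its long axis, z up. Either end may face the stop. Against the stop, its origin is at y = +50 mm of the guide.
- smallbox: Bystander: low square blue slide box, 85 x 85 x 30 mm. Origin: centre of underside.
- flask: Bystander: conical glass flask, 84 mm diameter at the foot, 132 mm tall, beside the guide. Origin: centre of underside.
- dish: Bystander: flat round glass dish, 90 mm diameter, 14 mm high, beside the guide. Origin: centre of underside.
- beaker: Bystander: glass beaker, 70 mm diameter, 90 mm tall. Origin: centre of underside.
- dropper: Bystander: amber bottle with black cap, 48 mm diameter, 100 mm tall. Origin: centre of underside.
Not all that is in view belongs to the job. What is shaped like the slidebox but green, purple or yellow is not meant.

How it is judged:
On the way:
1. with the stop down, the slide box lies in the lane between the fences, at least 30 mm short of the stop (value of joint flag above 1.85 rad and x of slidebox in the frame of guide between -0.008 and 0.008 m and z of slidebox in the frame of guide between 0.003 and 0.01 m and angle between the y axis of slidebox and the y axis of guide, either way round below 0.08 rad and y of slidebox in the frame of guide below 0.02 m), for 0.2 s.
At the end, for the whole second after the job is handed in: The stop is fully down (above 1.85 rad); the slide box lies flat on the lane's floor between the fences (within 8 mm of its centre line), square to the stop within 0.06 rad, its front within 4 mm of the stop's face, at rest (value of joint flag above 1.85 rad and x of slidebox in the frame of guide between -0.008 and 0.008 m and z of slidebox in the frame of guide between 0.003 and 0.01 m and angle between the y axis of slidebox and the y axis of guide, either way round below 0.06 rad and y of slidebox in the frame of guide between 0.046 and 0.053 m and linear speed of slidebox below 0.01 m/s); the robot touches nothing.
It fails at once if the box is rammed against the stop (over 40 N) (contact force between slidebox and flag above 40 N).
It fails at once if another thing is moved over 30 mm or tipped: smallbox, flask, dish (distance of any of smallbox, flask, dish from where it was at the start of the episode above 0.03 m or angle between any of smallbox, flask, dish's own z axis and vertical above 0.4 rad).
It fails at once if another thing is moved over 30 mm or tipped: beaker, dropper (distance of any of beaker, dropper from where it was at the start of the episode above 0.03 m or angle between any of beaker, dropper's own z axis and vertical above 0.4 rad).
It also fails if it takes over 72 s, if anything falls off the work surface, if the arm or the gripper's body presses on something with over 40 N, if the wrist force passes 120 N, or if a joint passes its speed limit or range.

## Working session

There is one attempt and no reset: what is moved stays moved. The work goes in short steps, Python scripts to look and compute and a tool call to move; the robot and the scene stay as the last step left them, time stands still between calls to the robot, and variables do not carry over. Pictures are saved under pics/ and viewed, about 8 in all and at most 12, crops included, and the job is handed in when it is done.

Besides the shell and the picture viewer there is one more tool, called after "Request:" as name(argument=value, ...) on one line, values as JSON. jog_arm: Moves the arm, as the interface text tells. Its arguments: {"type":"object","properties":{"steps":{"type":"string"},"jaw":{"type":"number"},"grip_force":{"type":"number"}},"required":["steps"]}

```bash
mkdir -p pics; python3 - <<'E'
from rig import status, eyes
import cv2,json
print(status.state())
for n in("scene","side"):
    cv2.imwrite(f"pics/{n}0.png",eyes.capture(n))
for n in("scene","side","wrist"): print(n,eyes.calibration(n))
E
```

```text
{'time': 0.0, 'joint_pos': array([ 1.07910215,  0.46943986, -0.0485708 ,  1.53370687,  0.02407886,
        1.14095456, -0.08229363]), 'joint_velocities': array([ 0.0009103 , -0.00069719,  0.0009373 , -0.00015784, -0.00085877,
       -0.00117503, -0.00061573]), 'joint_efforts': array([-5.17612480e-04, -5.07965076e+01, -8.08048923e-02, -2.36154503e+01,
       -6.12123753e-02,  3.79013980e-02,  1.44306987e-04]), 'eef_pos': array([ 0.30111016, -0.60349969,  0.24349487]), 'ee_rot': array([ 0.6007539 ,  0.37234143,  0.60193303, -0.37166281]), 'contact_force': array([ 0.01051056,  0.06447737, -0.18145974]), 'moment': array([-0.06451375,  0.01117829,  0.01697196]), 'finger_gap': 1.000887933786798}
scene {'camera_matrix': array([[385.99057134,   0.        , 316.71723828],
       [  0.        , 385.99057134, 191.83667555],
       [  0.        ,   0.        ,   1.        ]]), 'position': array([1.18589782, 0.07890446, 1.0085745 ]), 'attitude': array([-0.21365838,  0.62039204,  0.71358185, -0.24548882])}
side {'camera_matrix': array([[442.30218161,   0.        , 322.67686913],
       [  0.        , 442.30218161, 202.16148453],
       [  0.        ,   0.        ,   1.        ]]), 'position': array([ 0.08276536, -1.00830485,  1.23934229]), 'attitude': array([-0.35183971,  0.91636774, -0.17699105,  0.07178546])}
wrist {'camera_matrix': array([[287.86748158,   0.        , 317.80251956],
       [  0.        , 287.86748158, 197.72639255],
       [  0.        ,   0.        ,   1.        ]]), 'position': array([ 0.35972651, -0.57580723,  0.38376823]), 'attitude': array([ 0.10203742,  0.84431679, -0.52202274, -0.06488276])}
```

View pics/scene0.png

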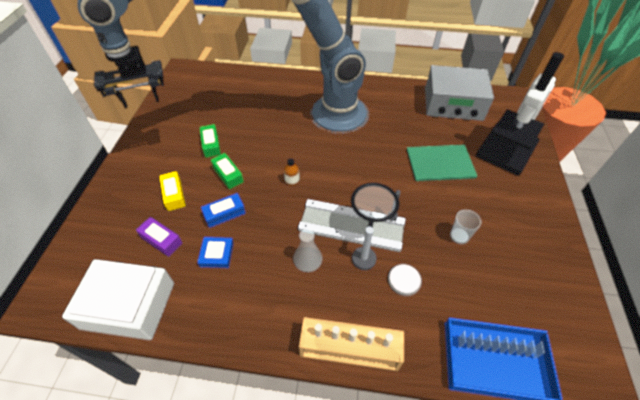

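View pics/side0.png

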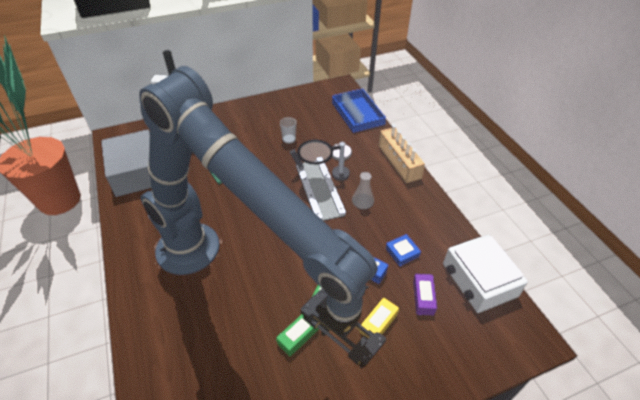

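The scene picture shows the long blue box at (223,210). The small square blue box is at (215,251), and there are decoys at (209,140) and (227,170) green, (172,190) yellow and (158,236) purple. The guide runs from (303,220) to (403,235), with the lens at (375,202) and its column at (365,255). The one meant is the elongated blue box at (223,210), since the other blue one is square. I'll confirm that in an enlarged crop and measure.

```bash
cat > h.py <<'E'
import numpy as np,cv2
from scipy.spatial.transform import Rotation as R
from rig import status, eyes
def rot(q): return R.from_quat(np.roll(q,-1)).as_matrix()
def ray(uv,z,c):
    d=rot(c["attitude"])@np.linalg.inv(c["camera_matrix"])@[uv[0],uv[1],1.]
    p=c["position"]; return p+d*(z-p[2])/d[2]
def proj(P,c):
    q=c["camera_matrix"]@(rot(c["attitude"]).T@(np.asarray(P)-c["position"])); return q[:2]/q[2]
E
python3 - <<'E'
from h import *
im=cv2.imread("pics/scene0.png"); c=eyes.calibration("scene")
crop=cv2.resize(im[120:300,180:480],None,fx=2.6,fy=2.6,interpolation=cv2.INTER_CUBIC)
cv2.imwrite("pics/crop1.png",crop)
hsv=cv2.cvtColor(im,cv2.COLOR_BGR2HSV)
m=cv2.inRange(hsv,(100,120,50),(125,255,255))
n,l,s,ce=cv2.connectedComponentsWithStats(m)
for i in range(1,n):
    if s[i,4]>60: print(s[i],ce[i],ray(ce[i],.03,c))
for nm,uv,z in [("guideL",(303,220),.01),("foot col",(364,257),0),("lens",(375,202),.146),("flask",(307,262),0),("dish",(404,279),.01),("beaker",(461,236),0),("dropper",(292,180),0)]:
    print(nm,ray(uv,z,c).round(3))
E
```

```text
[ 30   0  40  64 623] [48.2776886  20.00802568] [-0.45074639 -1.48628774  0.03      ]
[194   0  32   6 144] [210.38888889   1.84027778] [-0.74062552 -0.751928    0.03      ]
[201 193  44  34 627] [223.29346093 211.33492823] [ 0.54516516 -0.3025656   0.03      ]
[198 237  35  31 583] [215.44253859 253.2212693 ] [ 0.69011466 -0.28290946  0.03      ]
[ 445  318  117   82 7162] [499.79447082 361.63432002] [0.87897077 0.47884724 0.03      ]
guideL [ 0.529 -0.056  0.01 ]
foot col [0.626 0.141 0.   ]
lens [0.532 0.151 0.146]
flask [ 0.666 -0.022  0.   ]
dish [0.685 0.255 0.01 ]
beaker [0.514 0.428 0.   ]
dropper [ 0.367 -0.12   0.   ]
```

View pics/crop1.png

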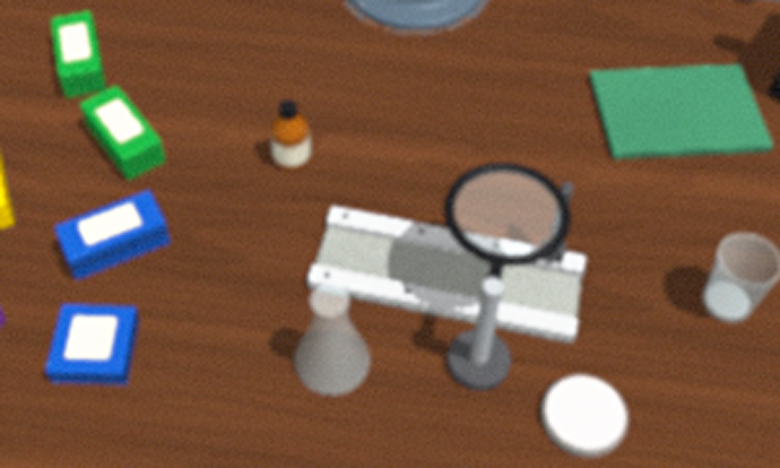

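The crop confirms it: the elongated blue box with the label is at crop (112,232), and the square small one at (92,342). The upright stop is dark, at about crop (563,215), just right of the lens. Next I'll measure the guide and box poses from fitted rectangles.

```bash
python3 - <<'E'
from h import *
im=cv2.imread("pics/scene0.png"); c=eyes.calibration("scene")
# guide from fence-top outer corners (crop px)
cr=np.array([[331,208],[586,253],[578,324],[311,270]])/2.6+[180,120]
P=np.array([ray(p,.02,c)[:2] for p in cr]);print(P.round(4),P.mean(0))
for a,b in((0,1),(3,2),(0,3),(1,2)):
    d=P[b]-P[a];print(np.linalg.norm(d).round(4),np.degrees(np.arctan2(d[1],d[0])).round(2))
# box: brighter blue top + label
hsv=cv2.cvtColor(im,cv2.COLOR_BGR2HSV)
w=cv2.inRange(hsv,(0,0,170),(180,60,255)); b=cv2.inRange(hsv,(100,120,50),(125,255,255))
for nm,(x0,y0,x1,y1),z in(("slidebox",(198,190,248,230),.045),("small",(195,233,236,270),.03)):
    s=np.zeros_like(w); s[y0:y1,x0:x1]=w[y0:y1,x0:x1]
    pts=np.argwhere(s)[:,::-1]
    W=np.array([ray(p,z,c)[:2] for p in pts],np.float32)
    print(nm,"label",cv2.minAreaRect(W))
# expected: wrist cam in tool frame
s=status.state();k=eyes.calibration("wrist");T=rot(s["ee_rot"])
print("tool axes",T.round(3)); print("cam in tool",(T.T@(k["position"]-s["eef_pos"])).round(3)); print("cam fwd in tool",(T.T@rot(k["attitude"])).round(2))
E
```

```text
[[ 0.4584 -0.0532]
 [ 0.4822  0.2572]
 [ 0.5811  0.2482]
 [ 0.5514 -0.0625]] [0.51826326 0.09742198]
0.3113 85.62
0.3121 84.53
0.0935 -5.7
0.0994 -5.23
slidebox label ((0.5345913767814636, -0.30818337202072144), (0.03758851811289787, 0.06900989264249802), 35.829315185546875)
small label ((0.6772498488426208, -0.2894083559513092), (0.052748631685972214, 0.04956299439072609), 6.453603267669678)
tool axes [[-0.001  0.895  0.446]
 [ 0.002  0.446 -0.895]
 [-1.    -0.    -0.002]]
cam in tool [-0.14   0.065  0.001]
cam fwd in tool [[ 0.   -0.24  0.97]
 [ 0.   -0.97 -0.24]
 [ 1.    0.   -0.  ]]
```

```bash
cat >> h.py <<'E'
def plan(p,yaw,n,s=None):
    "rows (mm-rounded) from the present pose to TCP p with tool y at world angle yaw (deg)"
    s=s or status.state(); T=rot(s["ee_rot"]); q=s["eef_pos"].copy()
    y0=np.degrees(np.arctan2(T[1,1],T[0,1])); dt=-((yaw-y0+180)%360-180)/n; d=(np.asarray(p)-q)/n
    out=[]
    for i in range(n):
        a=T.T@d; out.append("%.4f %.4f %.4f %.2f"%(*a,dt)); T=T@R.from_euler("x",dt,degrees=True).as_matrix()
    print("; ".join(out)); print("yaw now",y0.round(2),"pos",q.round(4))
E
python3 -c "
from h import *
plan([.50,-.30,.30],85,8)"
```

```text
-0.0070 0.0392 -0.0229 -7.31; -0.0070 0.0418 -0.0177 -7.31; -0.0070 0.0437 -0.0122 -7.31; -0.0070 0.0449 -0.0066 -7.31; -0.0070 0.0454 -0.0008 -7.31; -0.0070 0.0451 0.0050 -7.31; -0.0070 0.0441 0.0107 -7.31; -0.0070 0.0424 0.0162 -7.31
yaw now 26.52 pos [ 0.3011 -0.6036  0.2436]
```

Request:
jog_arm(steps="-0.007 0.039 -0.023 -7.3; -0.007 0.042 -0.018 -7.3; -0.007 0.044 -0.012 -7.3; -0.007 0.045 -0.007 -7.3; -0.007 0.045 -0.001 -7.3; -0.007 0.045 0.005 -7.3; -0.007 0.044 0.011 -7.3; -0.007 0.042 0.016 -7.3; 0 0 0 0", jaw=0)

```text
time: 1.23
eef_pos: [0.4994, -0.2869, 0.2966]
ee_rot: [0.704, 0.022, 0.709, -0.018]
contact_force: [-0.2, -1.1, -0.3]
finger_gap: 0.068
```

```bash
python3 - <<'E'
from h import *
s=status.state();c=eyes.calibration("wrist");im=eyes.capture("wrist");cv2.imwrite("pics/w1.png",im)
hsv=cv2.cvtColor(im,cv2.COLOR_BGR2HSV)
m=cv2.inRange(hsv,(100,110,40),(128,255,255))
n,l,st,ce=cv2.connectedComponentsWithStats(m)
for i in range(1,n):
    if st[i,4]>800: print(st[i],ce[i].round(),ray(ce[i],.045,c).round(3))
np.save("c_w1.npy",c,allow_pickle=True)
plan([.46,.02,.30],85,7)
E
```

```text
[ 412  135   64   68 2297] [444. 167.] [ 0.669 -0.284  0.045]
[ 304  144   82   73 1800] [341. 181.] [ 0.529 -0.295  0.045]
-0.0003 0.0438 -0.0081 0.22; -0.0003 0.0438 -0.0082 0.22; -0.0003 0.0437 -0.0084 0.22; -0.0003 0.0437 -0.0086 0.22; -0.0003 0.0437 -0.0087 0.22; -0.0003 0.0436 -0.0089 0.22; -0.0003 0.0436 -0.0091 0.22
yaw now 86.52 pos [ 0.4978 -0.2894  0.2961]
```

View pics/w1.png

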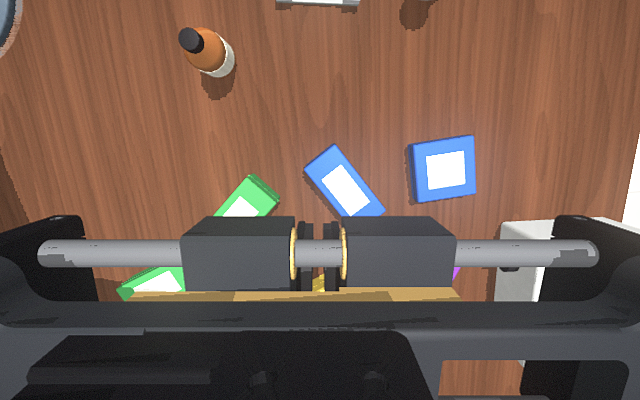

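The wrist view shows the long blue box at about (343,183), label (346,190), with its near end hidden by the gripper. The small blue box is at (445,168) and a green decoy at (245,195). Next is the guide view.

Request:
jog_arm(steps="0 0.044 -0.008 0.2; 0 0.044 -0.008 0.2; 0 0.044 -0.008 0.2; 0 0.044 -0.009 0.2; 0 0.044 -0.009 0.2; 0 0.030 -0.005 0.2; 0 0 0 0; 0 0 0 0")

```text
time: 2.28
eef_pos: [0.465, -0.0437, 0.2936]
ee_rot: [0.7, 0.04, 0.712, -0.039]
contact_force: [-0.4, -0.3, 0.0]
finger_gap: 0.004
```

```bash
python3 - <<'E'
from h import *
c=eyes.calibration("wrist");s=status.state();im=eyes.capture("wrist");cv2.imwrite("pics/w2.png",im)
np.save("c_w2.npy",c,allow_pickle=True);print(s["eef_pos"])
E
```

```text
[ 0.46501421 -0.04373482  0.29356595]
```

View pics/w2.png

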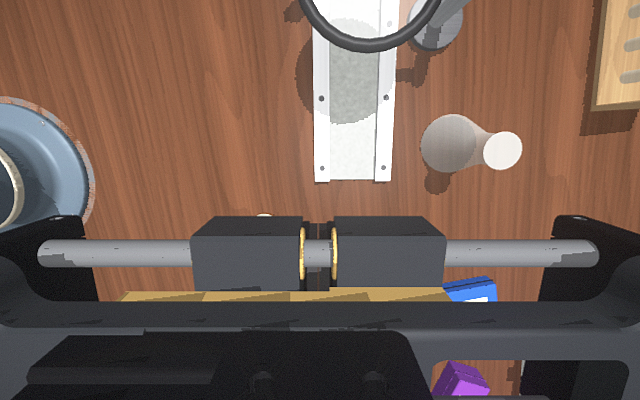

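The guide's near end lies at (315,182) to (391,182) and its fences run up the image. The lens rim is at (370,20), the flask foot at (450,143). I'll fit the fence edges by row scans.

```bash
python3 - <<'E'
from h import *
im=cv2.imread("pics/w2.png");c=np.load("c_w2.npy",allow_pickle=True).item()
hsv=cv2.cvtColor(im,cv2.COLOR_BGR2HSV).astype(int)
m=((hsv[...,1]<40)&(hsv[...,2]>150)).astype(np.uint8)
L=[];Rr=[]
for v in range(60,178,4):
    xs=np.where(m[v,300:405])[0]+300
    L.append(ray((xs[0]-.5,v),.02,c)[:2]);Rr.append(ray((xs[-1]+.5,v),.02,c)[:2])
    if v%20==0: print(v,xs[0],xs[-1])
for A in(L,Rr):
    vx,vy,x0,y0=cv2.fitLine(np.array(A,np.float32),cv2.DIST_HUBER,0,.01,.01).ravel(); print(np.degrees(np.arctan2(vy,vx)),x0+vx/vy*(0-y0), x0,y0)
col=m[:,320:326].sum(1);print("end row left fence",np.where(col>3)[0].max(), "right",np.where(m[:,380:386].sum(1)>3)[0].max())
for uv in((320,182.5),(385,182.5)): print(ray(uv,.02,c))
# lens rim outer left/right px at widest below image? side camera lens check
E
```

```text
60 313 395
80 313 395
100 313 394
120 314 393
140 314 392
160 314 391
84.15922 0.45911655 0.46207047 0.028876193
84.405495 0.5705851 0.5724939 0.019487128
end row left fence 262 right 181
[ 0.46216997 -0.05833254  0.02      ]
[ 0.55622441 -0.06847891  0.02      ]
```

```bash
cat >> h.py <<'E'
G0=np.array([.5243,.093,0]); YA=84.3
def g2w(x,y,z):
    a=np.radians(YA-90); return G0+[x*np.cos(a)-y*np.sin(a),x*np.sin(a)+y*np.cos(a),z]
def w2g(p):
    a=np.radians(YA-90); d=np.asarray(p)-G0; return np.array([d[0]*np.cos(a)+d[1]*np.sin(a),-d[0]*np.sin(a)+d[1]*np.cos(a),d[2]])
E
python3 -c "
from h import *
plan(g2w(-.125,.12,.22),84.3,7)"
```

```text
0.0107 0.0373 -0.0116 -0.09; 0.0107 0.0373 -0.0116 -0.09; 0.0107 0.0373 -0.0115 -0.09; 0.0107 0.0373 -0.0114 -0.09; 0.0107 0.0374 -0.0114 -0.09; 0.0107 0.0374 -0.0113 -0.09; 0.0107 0.0374 -0.0113 -0.09
yaw now 83.64 pos [ 0.465  -0.0437  0.2936]
```

Request:
jog_arm(steps="0.010 0.037 -0.012 0; 0.010 0.037 -0.012 0; 0.010 0.037 -0.011 0; 0.010 0.037 -0.011 0; 0.010 0.037 -0.011 0; 0.010 0.037 -0.011 -0.3; 0.010 0.037 -0.011 -0.3; 0 0 0 0")

```text
time: 3.32
eef_pos: [0.4226, 0.2163, 0.2213]
ee_rot: [0.7, 0.046, 0.711, -0.046]
contact_force: [-0.4, -1.0, 0.5]
finger_gap: 0.006
```

```bash
python3 -c "
from h import *
print(w2g(status.state()['eef_pos']));plan(g2w(-.125,.12,.12),84.3,4)"
```

```text
[-0.11340012  0.11259874  0.22125784]
0.0254 0.0018 -0.0026 -0.46; 0.0254 0.0018 -0.0025 -0.46; 0.0254 0.0018 -0.0025 -0.46; 0.0254 0.0018 -0.0025 -0.46
yaw now 82.47 pos [0.4226 0.2163 0.2213]
```

Reach runs about 5% short per row. I'll descend outside the stop, then push slowly across.

Request:
jog_arm(steps="0 0.007 -0.014 -1; 0.026 0.002 0 -0.5; 0.026 0 0 -0.4; 0.026 0 0 0; 0.026 0 0 0; 0 0 0 0")

```text
time: 4.08
eef_pos: [0.4101, 0.2202, 0.1162]
ee_rot: [0.702, 0.038, 0.71, -0.04]
contact_force: [0.2, -0.0, -0.0]
finger_gap: 0.005
```

```bash
python3 -c "
from h import *
print(w2g(status.state()['eef_pos']));plan(g2w(.01,.12,.12),84.3,10)"
```

```text
[-0.12622756  0.11527324  0.11623061]
-0.0005 0.0006 0.0136 -0.06; -0.0005 0.0006 0.0136 -0.06; -0.0005 0.0006 0.0136 -0.06; -0.0005 0.0006 0.0136 -0.06; -0.0005 0.0006 0.0136 -0.06; -0.0005 0.0005 0.0136 -0.06; -0.0005 0.0005 0.0136 -0.06; -0.0005 0.0005 0.0136 -0.06; -0.0005 0.0005 0.0136 -0.06; -0.0005 0.0005 0.0136 -0.06
yaw now 83.68 pos [0.4101 0.2202 0.1162]
```

Request:
jog_arm(steps="-0.001 0.001 0.015 0; -0.001 0.001 0.015 0; -0.001 0.001 0.015 0; 0 0.001 0.015 0; 0 0.001 0.015 0; 0 0 0.015 0; 0 0 0.015 0; 0 0 0.015 0; 0 0 0.015 0; 0 0 0.015 0")

```text
time: 5.32
eef_pos: [0.5471, 0.2268, 0.1172]
ee_rot: [0.689, 0.038, 0.723, -0.029]
contact_force: [-1.6, 0.7, 0.1]
finger_gap: 0.006
```

```bash
python3 -c "
from h import *
s=status.state();print(w2g(s['eef_pos']),s['contact_force'])"
```

```text
[0.00943638 0.13543589 0.11718183] [-1.55083444  0.68001836  0.13030319]
```

```bash
python3 - <<'E'
from h import *
s=status.state();print(rot(s["ee_rot"]).round(3))
im=eyes.capture("scene");cs=eyes.calibration("scene")
a=cv2.resize(im[150:270,280:450],None,fx=2.3,fy=2.3,interpolation=cv2.INTER_CUBIC)
im=eyes.capture("side")
b=cv2.resize(im[110:230,260:430],None,fx=2.3,fy=2.3,interpolation=cv2.INTER_CUBIC)
cv2.imwrite("pics/f1.png",np.hstack([a,b]))
E
```

```text
[[-0.047  0.096  0.994]
 [ 0.015  0.995 -0.095]
 [-0.999  0.01  -0.048]]
```

View pics/f1.png

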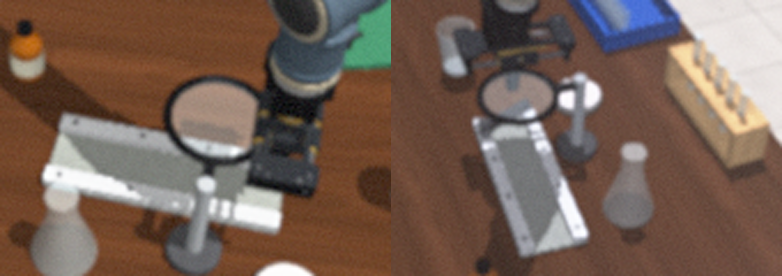

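Request:
jog_arm(steps="0 0 0.01 0; 0 0 0 0; -0.04 0 0 0; -0.04 0 0 0; -0.04 0 0 0; -0.02 -0.045 0 0; 0 -0.05 0 0; 0 -0.05 0 0; 0 -0.05 0 0; 0 -0.05 0 0")

```text
time: 6.68
eef_pos: [0.5389, -0.0259, 0.2591]
ee_rot: [0.69, 0.034, 0.723, -0.028]
contact_force: [0.4, -0.5, -0.4]
finger_gap: 0.004
```

```bash
python3 - <<'E'
from h import *
s=status.state();print(s['eef_pos'],rot(s["ee_rot"]).round(3))
cs=eyes.calibration("scene");im=eyes.capture("scene");cv2.imwrite("pics/s2.png",im)
a=cv2.resize(im[170:260,280:430],None,fx=4,fy=4,interpolation=cv2.INTER_CUBIC)
cv2.imwrite("pics/f2.png",a)
for p in[(-.044,.116,.031),(.046,.116,.042),(.046,.116,.02),(-.075,.116,.116),(0,.11,.042),(0,.122,.042)]: print(p,((proj(g2w(*p),cs)-[280,170])*4).round())
E
```

```text
[ 0.53887076 -0.0259167   0.25911635] [[-0.046  0.088  0.995]
 [ 0.01   0.996 -0.088]
 [-0.999  0.006 -0.047]]
(-0.044, 0.116, 0.031) [446. 185.]
(0.046, 0.116, 0.042) [433. 276.]
(0.046, 0.116, 0.02) [429. 292.]
(-0.075, 0.116, 0.116) [468.  86.]
(0, 0.11, 0.042) [433. 223.]
(0, 0.122, 0.042) [449. 226.]
```

View pics/f2.png

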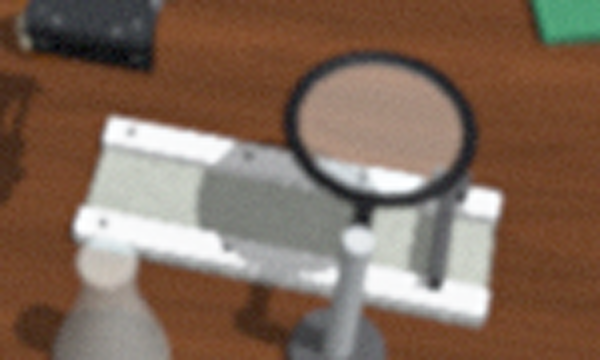

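The stop is down: the grey bar runs from (455,195) to (435,285) across the lane, matching the prediction for the lowered bar. Next I'll refine the slide box pose and check clearance to the green neighbour.

```bash
python3 - <<'E'
from h import *
def rect(im,box,c,lo,hi,z):
    hsv=cv2.cvtColor(im,cv2.COLOR_BGR2HSV); m=cv2.inRange(hsv,lo,hi); x0,y0,x1,y1=box
    s=np.zeros_like(m); s[y0:y1,x0:x1]=m[y0:y1,x0:x1]
    n,l,st,ce=cv2.connectedComponentsWithStats(s); i=1+st[1:,4].argmax()
    return cv2.minAreaRect(np.array([ray(p[::-1],z,c)[:2] for p in np.argwhere(l==i)],np.float32))
W=((0,0,170),(180,70,255))
c1=np.load("c_w1.npy",allow_pickle=True).item(); i1=cv2.imread("pics/w1.png")
cs=eyes.calibration("scene"); s2=cv2.imread("pics/s2.png")
print("wrist",rect(i1,(315,155,375,214),c1,*W,.045))
print("scene",rect(s2,(198,190,248,230),cs,*W,.045))
print("green",rect(s2,(210,150,245,190),cs,(40,100,50),(80,255,255),.03),rect(s2,(210,150,245,190),cs,*W,.045))
plan([.5345,-.308,.15],125.8,7)
E
```

```text
wrist ((0.5347164273262024, -0.3090595304965973), (0.034696079790592194, 0.06778078526258469), 35.31175994873047)
scene ((0.5354405641555786, -0.309269517660141), (0.03860988840460777, 0.06638012081384659), 35.356754302978516)
green ((0.36436569690704346, -0.3534353971481323), (0.19562186300754547, 0.06846801936626434), 43.344852447509766) ((0.3745170831680298, -0.34297385811805725), (0.06960038095712662, 0.035143643617630005), 44.99444580078125)
0.0153 -0.0388 0.0041 -5.93; 0.0153 -0.0390 0.0001 -5.93; 0.0153 -0.0388 -0.0040 -5.93; 0.0153 -0.0382 -0.0080 -5.93; 0.0153 -0.0372 -0.0119 -5.93; 0.0153 -0.0358 -0.0156 -5.93; 0.0153 -0.0340 -0.0192 -5.93
yaw now 84.3 pos [ 0.5382 -0.0352  0.2584]
```

Request:
jog_arm(steps="0.008 -0.040 0.004 -6; 0.008 -0.040 0 -6; 0.010 -0.040 -0.004 -6; 0.012 -0.039 -0.008 -6; 0.012 -0.038 -0.012 -6; 0.015 -0.037 -0.016 -6; 0.015 -0.036 -0.020 -6; 0 0 0 0", jaw=1)

```text
time: 7.72
eef_pos: [0.5342, -0.3292, 0.1754]
ee_rot: [0.651, -0.221, 0.688, 0.232]
contact_force: [-0.8, 0.6, -0.3]
finger_gap: 0.831
```

```bash
python3 -c "
from h import *
s=status.state();print(rot(s['ee_rot']).round(3),s['finger_gap']);plan([.535,-.309,.11],125.4,4)"
```

```text
[[-0.055 -0.607  0.793]
 [-0.002  0.794  0.607]
 [-0.998  0.032 -0.045]] 0.8310452221510285
0.0163 0.0034 0.0040 0.49; 0.0163 0.0034 0.0039 0.49; 0.0163 0.0034 0.0039 0.49; 0.0163 0.0035 0.0039 0.49
yaw now 127.36 pos [ 0.5342 -0.3292  0.1754]
```

Request:
jog_arm(steps="0.016 0.007 0.006 1; 0.016 0.006 0.005 1; 0.016 0.002 0.004 0; 0.016 0 0 0; 0 0 0 0; 0 0 0 0")

```text
time: 8.48
eef_pos: [0.5336, -0.3059, 0.1101]
ee_rot: [0.654, -0.21, 0.693, 0.22]
contact_force: [0.1, 0.3, 0.3]
finger_gap: 1.004
```

```bash
python3 -c "
from h import *
s=status.state();print(s['finger_gap']);plan([.5365,-.309,.042],125.4,5)"
```

```text
1.0036525082638763
0.0136 -0.0012 0.0008 -0.02; 0.0136 -0.0012 0.0008 -0.02; 0.0136 -0.0012 0.0008 -0.02; 0.0136 -0.0012 0.0008 -0.02; 0.0136 -0.0012 0.0008 -0.02
yaw now 125.32 pos [ 0.5336 -0.3059  0.1101]
```

Descend, then close gently.

Request:
jog_arm(steps="0.014 -0.001 0.001 0; 0.014 -0.001 0.001 0; 0.014 -0.001 0.001 0; 0.014 -0.001 0.001 0; 0.014 -0.001 0.001 0; 0 0 0 0")

```text
time: 9.22
eef_pos: [0.5367, -0.3081, 0.0346]
ee_rot: [0.654, -0.209, 0.693, 0.219]
contact_force: [0.6, -0.3, 0.7]
finger_gap: 1.0
```

Request:
jog_arm(steps="0 0 0 0; 0 0 0 0; 0 0 0 0; 0 0 0 0; 0 0 0 0; 0 0 0 0", jaw=0, grip_force=20)

```text
time: 9.98
eef_pos: [0.5374, -0.3085, 0.036]
ee_rot: [0.655, -0.21, 0.692, 0.219]
contact_force: [-1.1, -1.2, -0.7]
finger_gap: 0.653
```

```bash
python3 -c "
from h import *
s=status.state();print(rot(s['ee_rot']).round(3));p=s['eef_pos'];plan([p[0],p[1],.16],125.4,4)"
```

```text
[[-0.054 -0.577  0.815]
 [-0.004  0.816  0.578]
 [-0.999  0.028 -0.047]]
-0.0310 0.0009 -0.0014 -0.04; -0.0310 0.0009 -0.0014 -0.04; -0.0310 0.0009 -0.0014 -0.04; -0.0310 0.0009 -0.0014 -0.04
yaw now 125.25 pos [ 0.5374 -0.3085  0.036 ]
```

The grip is 6 mm lower than wanted for clearing the fences, so I'll re-grip higher.

Request:
jog_arm(steps="0 0 0 0; 0 0 0 0; -0.005 0 0 0; -0.006 0 0 0; 0 0 0 0", jaw=0.85)

```text
time: 10.6
eef_pos: [0.5388, -0.3085, 0.0485]
ee_rot: [0.655, -0.21, 0.692, 0.218]
contact_force: [-0.5, 0.7, -0.1]
finger_gap: 0.852
```

Request:
jog_arm(steps="0 0 0 0; 0 0 0 0; 0 0 0 0; 0 0 0 0; 0 0 0 0", jaw=0, grip_force=25)

```text
time: 11.22
eef_pos: [0.5384, -0.3087, 0.0485]
ee_rot: [0.655, -0.21, 0.692, 0.218]
contact_force: [-0.9, -0.4, 0.8]
finger_gap: 0.642
```

Request:
jog_arm(steps="-0.025 0 0 0; -0.031 0 0 0; -0.031 0 0 0; -0.031 0 0 0; 0 0 0 0")

```text
time: 11.85
eef_pos: [0.5429, -0.307, 0.1654]
ee_rot: [0.653, -0.208, 0.694, 0.221]
contact_force: [0.4, -0.0, -2.4]
finger_gap: 0.649
```

```bash
python3 -c "
from h import *
s=status.state();print(rot(s['ee_rot']).round(3));plan(g2w(0,-.085,.16),84.3,7)"
```

```text
[[-0.059 -0.577  0.814]
 [-0.001  0.816  0.578]
 [-0.998  0.034 -0.049]]
0.0010 0.0390 0.0229 5.85; 0.0010 0.0411 0.0188 5.85; 0.0010 0.0428 0.0146 5.85; 0.0010 0.0441 0.0101 5.85; 0.0010 0.0449 0.0056 5.85; 0.0010 0.0452 0.0010 5.85; 0.0010 0.0451 -0.0037 5.85
yaw now 125.28 pos [ 0.5429 -0.307   0.1654]
```

Request:
jog_arm(steps="0 0.039 0.023 5.8; 0 0.041 0.019 5.8; 0 0.043 0.015 5.8; 0 0.044 0.010 5.8; 0 0.045 0.006 5.8; 0 0.045 0.001 5.8; 0 0.044 -0.004 5.8; 0 0 0 0; 0 0 0 0")

```text
time: 12.98
eef_pos: [0.5089, 0.015, 0.1511]
ee_rot: [0.676, 0.041, 0.734, -0.042]
contact_force: [-0.6, -0.3, -1.6]
finger_gap: 0.647
```

```bash
python3 - <<'E'
from h import *
s=status.state();print(w2g(s['eef_pos']).round(4),rot(s['ee_rot']).round(3))
c=eyes.calibration("wrist");im=eyes.capture("wrist");cv2.imwrite("pics/w3.png",im);np.save("c_w3.npy",c,allow_pickle=True)
cs=eyes.calibration("scene");cv2.imwrite("pics/s3.png",eyes.capture("scene"))
plan(g2w(0,-.085,.09),84.3,4)
E
```

```text
[-0.0076 -0.0791  0.1511] [[-0.082  0.118  0.99 ]
 [ 0.003  0.993 -0.118]
 [-0.997 -0.006 -0.082]]
0.0152 -0.0013 0.0031 -0.29; 0.0152 -0.0013 0.0031 -0.29; 0.0152 -0.0014 0.0031 -0.29; 0.0152 -0.0014 0.0031 -0.29
yaw now 83.13 pos [0.5091 0.0149 0.1515]
```

View pics/w3.png

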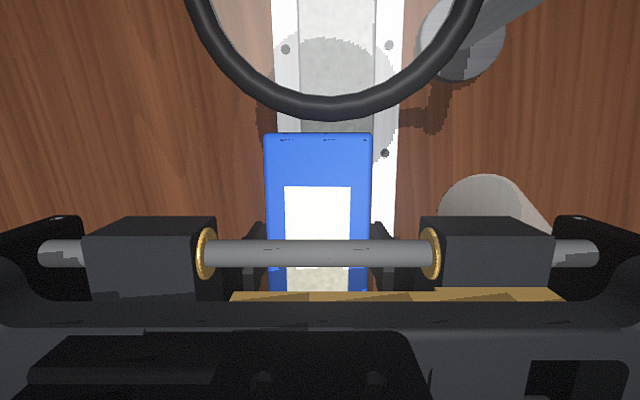

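The wrist view shows the box held square, its front edge at (264..372,133) centred at 318 and parallel to the lane, with the lens rim ahead at (330,115). Now I'll lower it in, with the lateral correction made slowly.

Request:
jog_arm(steps="0.010 -0.001 0.003 -0.3; 0.010 -0.001 0.003 -0.3; 0.010 -0.001 0.003 -0.3; 0.010 -0.001 0.003 -0.3; 0.010 -0.001 0.003 0; 0 0 0 0; 0 0 0 0")

```text
time: 13.95
eef_pos: [0.52, 0.0046, 0.0953]
ee_rot: [0.676, 0.036, 0.735, -0.036]
contact_force: [0.5, 0.4, -1.5]
finger_gap: 0.645
```

```bash
python3 - <<'E'
from h import *
s=status.state();print(w2g(s['eef_pos']).round(4),rot(s['ee_rot']).round(3))
plan(g2w(.002,-.083,.066),84.3,3)
E
```

```text
[ 0.0045 -0.0884  0.0953] [[-0.084  0.103  0.991]
 [ 0.004  0.995 -0.103]
 [-0.996 -0.004 -0.084]]
0.0098 0.0018 -0.0000 -0.06; 0.0098 0.0018 -0.0000 -0.06; 0.0098 0.0018 -0.0000 -0.06
yaw now 84.11 pos [0.52   0.0046 0.0953]
```

Request:
jog_arm(steps="0.010 0.001 0 0; 0.010 0.001 0 0; 0.008 0 0 0; 0.003 0 0 0; 0.003 0 0 0; 0 0 0 0")

```text
time: 14.7
eef_pos: [0.5174, 0.0072, 0.0595]
ee_rot: [0.676, 0.036, 0.735, -0.036]
contact_force: [-0.0, 0.5, -2.2]
finger_gap: 0.644
```

```bash
python3 - <<'E'
from h import *
s=status.state();print(w2g(s['eef_pos']).round(4),rot(s['ee_rot']).round(3),s['contact_force'])
E
```

```text
[ 0.0016 -0.0861  0.0595] [[-0.083  0.102  0.991]
 [ 0.004  0.995 -0.102]
 [-0.997 -0.004 -0.083]] [-0.02603928  0.50086697 -2.16532193]
```

Request:
jog_arm(steps="0.002 0 0 0; 0.002 0 0 0; 0 0 0 0")

```text
time: 15.08
eef_pos: [0.5173, 0.0068, 0.0562]
ee_rot: [0.676, 0.036, 0.735, -0.037]
contact_force: [-1.7, -0.0, 1.2]
finger_gap: 0.649
```

Request:
jog_arm(steps="0 0 0 0; 0 0 0 0; 0 0 0 0; 0 0 0 0", jaw=0.85)

```text
time: 15.58
eef_pos: [0.5184, 0.0074, 0.0568]
ee_rot: [0.677, 0.036, 0.734, -0.036]
contact_force: [-0.4, 0.1, -0.2]
finger_gap: 0.846
```

Request:
jog_arm(steps="-0.010 0 0.001 0; -0.03 0 0 0; -0.04 0 0 0; -0.04 -0.02 0 0; -0.02 -0.05 0 0; 0 -0.05 0 0; 0 0 0 0", jaw=1)

```text
time: 16.45
eef_pos: [0.5207, -0.1151, 0.206]
ee_rot: [0.679, 0.035, 0.732, -0.035]
contact_force: [0.0, 0.2, -0.3]
finger_gap: 1.002
```

```bash
python3 - <<'E'
from h import *
s=status.state();print(s['eef_pos'],w2g(s['eef_pos']).round(4),rot(s['ee_rot']).round(3),s['joint_pos'].round(2))
cs=eyes.calibration("scene");im=eyes.capture("scene");cv2.imwrite("pics/s4.png",im)
W=((0,0,170),(180,70,255))
hsv=cv2.cvtColor(im,cv2.COLOR_BGR2HSV);b=cv2.inRange(hsv,(100,110,40),(128,255,255))
n,l,st,ce=cv2.connectedComponentsWithStats(b)
for i in range(1,n):
    if st[i,4]>100 and st[i,0]<420 and st[i,1]>100: print(st[i],ce[i])
cv2.imwrite("pics/f4.png",cv2.resize(im[170:260,280:430],None,fx=4,fy=4,interpolation=cv2.INTER_CUBIC))
for p in[(-.028,-.146,.051),(.028,-.146,.051),(-.028,-.026,.051),(.028,-.026,.051)]: print(((proj(g2w(*p),cs)-[280,170])*4).round())
E
```

```text
[ 0.52066889 -0.11511885  0.20597247] [ 0.0171 -0.2075  0.206 ] [[-0.074  0.099  0.992]
 [ 0.003  0.995 -0.099]
 [-0.997 -0.005 -0.074]] [ 0.58  0.37 -0.56  1.84  0.22  1.07 -0.17]
[303 202  42  27 521] [323.83877159 216.83109405]
[198 237  35  31 603] [215.46600332 253.026534  ]
[109. 121.]
[ 90. 179.]
[261. 151.]
[246. 210.]
```

View pics/f4.png

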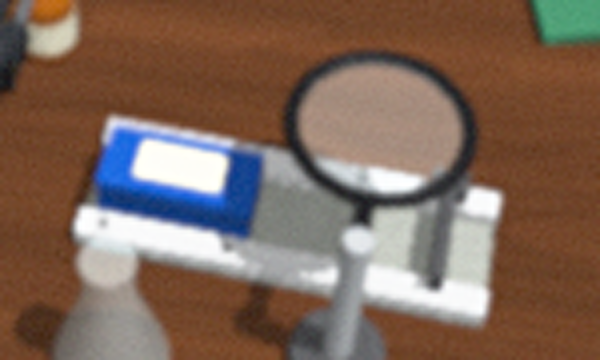

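The box lies in the lane, with top corners at crop (115,127), (262,151), (247,203) and (98,180). That puts its centre near y = -84 mm, well short of the lowered bar at (440,240).

A vertical gripper can't follow the box the last ~35 mm, because its body would meet the lens. It needs about 17° of lean, fingers towards +y. I'll try to get that by pressing past the inner reach limit at the robot's right side, in free space.

Request:
jog_arm(steps="-0.005 -0.045 -0.025 0; -0.005 -0.045 -0.03 0; -0.005 -0.045 -0.03 0; -0.005 -0.045 -0.035 0; 0 -0.035 -0.045 0; 0 -0.035 -0.045 0; 0 -0.03 -0.05 0; 0 -0.03 -0.05 0; 0 -0.02 -0.05 0; 0 0 0 0", jaw=0)

```text
time: 17.75
eef_pos: [0.137, -0.4082, 0.2548]
ee_rot: [0.684, 0.024, 0.729, -0.022]
contact_force: [0.9, 0.7, -0.2]
finger_gap: 0.019
```

```bash
python3 - <<'E'
from h import *
s=status.state();print(s['eef_pos'].round(3),rot(s['ee_rot']).round(3),s['joint_pos'].round(2))
E
```

```text
[ 0.137 -0.408  0.255] [[-0.064  0.065  0.996]
 [ 0.005  0.998 -0.065]
 [-0.998  0.001 -0.064]] [ 1.38  0.08 -0.28  2.04  0.09  1.06  0.99]
```

Request:
jog_arm(steps="0 0 -0.045 0; 0 0 -0.045 0; 0 0 -0.045 0; 0 0 -0.045 0; 0 0.03 0 0; 0 0.03 0 0; 0 0.03 0 0; 0 0.03 0 0; 0 0 0 0")

```text
time: 18.88
eef_pos: [-0.0237, -0.2733, 0.2669]
ee_rot: [0.686, 0.01, 0.727, -0.01]
contact_force: [0.1, -1.4, 1.1]
finger_gap: 0.007
```

```bash
python3 - <<'E'
from h import *
s=status.state();print(s['eef_pos'].round(3),rot(s['ee_rot']).round(3),s['joint_pos'].round(2))
E
```

```text
[-0.024 -0.273  0.267] [[-0.059  0.029  0.998]
 [ 0.001  1.    -0.029]
 [-0.998 -0.001 -0.059]] [ 1.6  -0.26 -0.12  2.3   0.03  1.1   1.43]
```

Request:
jog_arm(steps="0 0.02 0 0; 0 0.02 0 0; 0 0.02 0 0; 0 0.02 0 0; 0 0 0 0")

```text
time: 19.5
eef_pos: [-0.0177, -0.2248, 0.2522]
ee_rot: [0.686, 0.014, 0.728, 0.002]
contact_force: [-0.1, 0.2, 0.8]
finger_gap: 0.005
```

```bash
python3 - <<'E'
from h import *
s=status.state();print(s['eef_pos'].round(3),rot(s['ee_rot']).round(3),s['joint_pos'].round(3))
E
```

```text
[-0.018 -0.225  0.252] [[-0.059  0.018  0.998]
 [ 0.022  1.    -0.017]
 [-0.998  0.021 -0.06 ]] [ 1.713 -0.331 -0.232  2.382 -0.02   1.109  1.485]
```

Inner limit: only a slight lean (0.02) and it closes in on the base. The outer/high limit on the robot's left should give the proper lean, so I'll swing over there high and clear of everything.

Request:
jog_arm(steps="-0.02 -0.05 0 0; -0.03 -0.05 0 0; -0.04 -0.04 0.02 0; -0.03 0 0.05 0; -0.02 0 0.057 0; -0.02 0 0.057 0; -0.02 0 0.057 0; -0.02 0.02 0.055 0; -0.02 0.03 0.05 0; -0.02 0.04 0.045 0")

```text
time: 20.75
eef_pos: [0.3953, -0.2985, 0.4709]
ee_rot: [0.688, 0.017, 0.726, -0.001]
contact_force: [1.2, -1.6, 0.1]
finger_gap: 0.004
```

Request:
jog_arm(steps="-0.02 0.05 0.025 0; -0.02 0.055 0.015 0; -0.02 0.058 0 0; -0.02 0.058 0 0; -0.02 0.058 0 0; -0.01 0.058 -0.01 0; 0 0.058 -0.02 0; 0 0.055 -0.025 0; 0 0.05 -0.03 0; 0 0.04 -0.045 0")

```text
time: 22.0
eef_pos: [0.3287, 0.2563, 0.6021]
ee_rot: [0.69, 0.018, 0.723, 0.007]
contact_force: [-0.3, -0.1, -0.6]
finger_gap: 0.004
```

Request:
jog_arm(steps="0 0.04 -0.045 0; 0 0.03 -0.05 0; 0 0.02 -0.055 0; 0 0.02 -0.055 0; 0 0.02 -0.055 0; 0 0.01 -0.055 0; 0 0 -0.03 0; 0 0 0 0")

```text
time: 23.0
eef_pos: [-0.0358, 0.4077, 0.6262]
ee_rot: [0.694, 0.013, 0.719, 0.018]
contact_force: [1.6, 0.3, 0.8]
finger_gap: 0.007
```

```bash
python3 - <<'E'
from h import *
s=status.state();print(s['eef_pos'].round(3),rot(s['ee_rot']).round(3),s['joint_pos'].round(3))
E
```

```text
[-0.036  0.408  0.626] [[-0.036 -0.006  0.999]
 [ 0.045  0.999  0.008]
 [-0.998  0.045 -0.035]] [ 0.035 -0.319 -1.209  1.344 -0.364  1.866 -1.268]
```

Request:
jog_arm(steps="-0.03 0.04 0 0; -0.03 0.04 0 0; -0.03 0.04 0 0; -0.03 0.04 0 0; 0 0 0 0")

```text
time: 23.62
eef_pos: [-0.0254, 0.4494, 0.7164]
ee_rot: [0.692, 0.05, 0.718, 0.053]
contact_force: [-0.6, -0.4, -0.4]
finger_gap: 0.008
```

```bash
python3 - <<'E'
from h import *
s=status.state();print(s['eef_pos'].round(3),rot(s['ee_rot']).round(3),s['joint_pos'].round(3))
E
```

```text
[-0.025  0.449  0.716] [[-0.038 -0.001  0.999]
 [ 0.145  0.989  0.006]
 [-0.989  0.145 -0.037]] [ 0.385 -0.331 -1.382  1.064 -0.478  1.985 -1.229]
```

That works: the lean is now 0.145 towards +y. I'll continue to about 0.32.

Request:
jog_arm(steps="-0.04 0.04 0 0; -0.04 0.04 0 0; -0.04 0.04 0 0; -0.04 0.04 0 0; 0 0 0 0")

```text
time: 24.25
eef_pos: [-0.0217, 0.4716, 0.7894]
ee_rot: [0.692, 0.112, 0.705, 0.109]
contact_force: [0.4, -0.5, -0.3]
finger_gap: 0.003
```

```bash
python3 - <<'E'
from h import *
s=status.state();print(s['eef_pos'].round(3),rot(s['ee_rot']).round(3),s['joint_pos'].round(3))
E
```

```text
[-0.022  0.472  0.789] [[-0.018  0.007  1.   ]
 [ 0.309  0.951 -0.001]
 [-0.951  0.309 -0.019]] [ 0.504 -0.332 -1.383  0.885 -0.586  1.986 -1.245]
```

Request:
jog_arm(steps="-0.04 0.04 0 0; -0.04 0.04 0 0; 0 0 0 0")

```text
time: 24.62
eef_pos: [-0.0221, 0.4798, 0.825]
ee_rot: [0.69, 0.142, 0.697, 0.136]
contact_force: [0.3, 0.5, -0.3]
finger_gap: 0.008
```

```bash
python3 - <<'E'
from h import *
s=status.state();print(s['eef_pos'].round(3),rot(s['ee_rot']).round(3),s['joint_pos'].round(3))
plan([.35,.25,.60],84.5,8)
E
```

```text
[-0.022  0.48   0.825] [[-0.008  0.01   1.   ]
 [ 0.385  0.923 -0.006]
 [-0.923  0.385 -0.011]] [ 0.569 -0.333 -1.384  0.796 -0.65   1.986 -1.26 ]
0.0146 -0.0369 0.0470 0.61; 0.0146 -0.0364 0.0474 0.61; 0.0146 -0.0359 0.0478 0.61; 0.0146 -0.0353 0.0481 0.61; 0.0146 -0.0348 0.0485 0.61; 0.0146 -0.0343 0.0489 0.61; 0.0146 -0.0338 0.0493 0.61; 0.0146 -0.0333 0.0496 0.61
yaw now 89.39 pos [-0.0221  0.4798  0.825 ]
```

Request:
jog_arm(steps="0.015 -0.036 0.047 0.6; 0.015 -0.036 0.047 0.6; 0.015 -0.036 0.048 0.6; 0.015 -0.035 0.048 0.6; 0.015 -0.035 0.048 0.6; 0.015 -0.034 0.049 0.6; 0.015 -0.034 0.049 0.6; 0.015 -0.033 0.049 0.6")

```text
time: 25.62
eef_pos: [0.3457, 0.2509, 0.5814]
ee_rot: [0.68, 0.159, 0.708, 0.101]
contact_force: [1.3, 0.1, -0.1]
finger_gap: 0.004
```

```bash
python3 - <<'E'
from h import *
s=status.state();print(s['eef_pos'].round(3),rot(s['ee_rot']).round(3),s['joint_pos'].round(3))
plan([.50,-.13,.35],84.5,10)
E
```

```text
[0.346 0.251 0.581] [[-0.023  0.088  0.996]
 [ 0.363  0.929 -0.074]
 [-0.931  0.36  -0.053]] [ 0.159 -0.142 -0.536  1.549 -0.426  1.591 -0.497]
0.0074 -0.0423 0.0194 0.01; 0.0074 -0.0423 0.0194 0.01; 0.0074 -0.0423 0.0194 0.01; 0.0074 -0.0423 0.0194 0.01; 0.0074 -0.0423 0.0194 0.01; 0.0074 -0.0423 0.0194 0.01; 0.0074 -0.0423 0.0194 0.01; 0.0074 -0.0423 0.0195 0.01; 0.0074 -0.0423 0.0195 0.01; 0.0074 -0.0423 0.0195 0.01
yaw now 84.58 pos [0.3457 0.2509 0.5814]
```

Request:
jog_arm(steps="0.007 -0.042 0.019 0; 0.007 -0.042 0.019 0; 0.007 -0.042 0.019 0; 0.007 -0.042 0.019 0; 0.007 -0.042 0.019 0; 0.007 -0.042 0.019 0; 0.007 -0.042 0.019 0; 0.007 -0.042 0.019 0; 0.007 -0.042 0.019 0; 0.007 -0.042 0.019 0")

```text
time: 26.88
eef_pos: [0.4858, -0.1367, 0.3226]
ee_rot: [0.663, 0.151, 0.726, 0.101]
contact_force: [0.5, 0.3, 0.9]
finger_gap: 0.004
```

```bash
python3 - <<'E'
from h import *
s=status.state();T=rot(s['ee_rot']);print(w2g(s['eef_pos']).round(4),T.round(3),s['joint_pos'].round(3))
tip=np.array([0,0,0]);plan(g2w(0,-.19,.16),84.3,8)
E
```

```text
[-0.0155 -0.2324  0.3226] [[-0.075  0.086  0.994]
 [ 0.353  0.934 -0.054]
 [-0.933  0.347 -0.1  ]] [ 0.473  0.242 -0.13   1.726 -0.287  1.383  0.355]
0.0206 -0.0021 0.0042 0.06; 0.0206 -0.0021 0.0042 0.06; 0.0206 -0.0021 0.0042 0.06; 0.0206 -0.0021 0.0042 0.06; 0.0206 -0.0021 0.0042 0.06; 0.0206 -0.0021 0.0042 0.06; 0.0206 -0.0021 0.0042 0.06; 0.0206 -0.0021 0.0042 0.06
yaw now 84.76 pos [ 0.4858 -0.1367  0.3226]
```

Request:
jog_arm(steps="0.021 -0.002 0.004 0; 0.021 -0.002 0.004 0; 0.021 -0.002 0.004 0; 0.021 -0.002 0.004 0; 0.021 -0.002 0.004 0; 0.021 -0.002 0.004 0; 0.021 -0.002 0.004 0; 0.021 -0.002 0.004 0; 0 0 0 0")

```text
time: 28.0
eef_pos: [0.4825, -0.0866, 0.1329]
ee_rot: [0.645, 0.148, 0.742, 0.105]
contact_force: [0.0, 0.5, 0.9]
finger_gap: 0.008
```

```bash
python3 - <<'E'
from h import *
s=status.state();T=rot(s['ee_rot']);print(w2g(s['eef_pos']).round(4),T.round(3))
plan(g2w(0,-.195,.05),84.3,6)
E
```

```text
[-0.0238 -0.1829  0.1329] [[-0.124  0.085  0.989]
 [ 0.355  0.934 -0.036]
 [-0.927  0.346 -0.146]]
0.0115 -0.0067 0.0058 0.08; 0.0115 -0.0067 0.0058 0.08; 0.0115 -0.0067 0.0058 0.08; 0.0115 -0.0067 0.0058 0.08; 0.0115 -0.0067 0.0058 0.08; 0.0115 -0.0067 0.0059 0.08
yaw now 84.8 pos [ 0.4825 -0.0866  0.1329]
```

```bash
python3 - <<'E'
from h import *
c=np.load("c_w2.npy",allow_pickle=True).item()
for uv in((450,143),(421,143),(450,171),(503,151),(521,151)): print(uv,w2g(ray(uv,.0 if uv[0]<480 else .132,c)).round(3))
E
```

```text
(450, 143) [ 0.145 -0.103  0.   ]
(421, 143) [ 0.102 -0.103  0.   ]
(450, 171) [ 0.149 -0.145  0.   ]
(503, 151) [ 0.143 -0.104  0.132]
(521, 151) [ 0.161 -0.104  0.132]
```

Request:
jog_arm(steps="0.0115 -0.007 0.005 0; 0.0115 -0.007 0.005 0; 0.0115 -0.007 0.004 0; 0.0115 -0.007 0.003 0; 0.0115 -0.007 0.003 0; 0.008 -0.007 0.002 0; 0 0 0 0")

```text
time: 28.88
eef_pos: [0.4926, -0.1056, 0.049]
ee_rot: [0.645, 0.148, 0.743, 0.104]
contact_force: [0.5, -0.0, 0.6]
finger_gap: 0.006
```

```bash
python3 - <<'E'
from h import *
s=status.state();T=rot(s['ee_rot']);print(w2g(s['eef_pos']).round(4),"tip",w2g(s['eef_pos']+.022*T[:,0]).round(4),T.round(3))
plan(g2w(-.003,-.19,.038),84.3,4)
E
```

```text
[-0.0118 -0.2008  0.049 ] tip [-0.0153 -0.1933  0.0286] [[-0.125  0.085  0.989]
 [ 0.353  0.935 -0.036]
 [-0.927  0.345 -0.147]]
0.0031 0.0016 0.0027 0.12; 0.0031 0.0016 0.0027 0.12; 0.0031 0.0016 0.0027 0.12; 0.0031 0.0016 0.0027 0.12
yaw now 84.79 pos [ 0.4926 -0.1056  0.049 ]
```

Request:
jog_arm(steps="0.003 0.001 0.003 0; 0.003 0.001 0.003 0; 0.003 0.001 0.003 0; 0 0 0 0")

```text
time: 29.38
eef_pos: [0.5021, -0.0991, 0.0408]
ee_rot: [0.646, 0.147, 0.742, 0.104]
contact_force: [-0.5, -0.3, -0.1]
finger_gap: 0.004
```

```bash
cat > st.py <<'E'
from h import *
s=status.state();T=rot(s['ee_rot']);print("tcp",w2g(s['eef_pos']).round(4),"tip",w2g(s['eef_pos']+.022*T[:,0]).round(4),T[:,0].round(3),"F",s["contact_force"].round(2))
# tool-frame unit vectors of guide x,y,z
a=np.radians(YA-90);ex=np.array([np.cos(a),np.sin(a),0]);ey=np.array([-np.sin(a),np.cos(a),0])
for n,v in(("gx",ex),("gy",ey),("z",np.array([0,0,1]))): print(n,(T.T@v).round(3))
E
python3 st.py
```

```text
tcp [-0.003  -0.1933  0.0408] tip [-0.0065 -0.1859  0.0204] [-0.123  0.353 -0.927] F [-0.46 -0.28 -0.08]
gx [-0.157 -0.01   0.987]
gy [0.339 0.939 0.063]
z [-0.927  0.345 -0.144]
```

Request:
jog_arm(steps="0.005 0.008 0.001 0; 0.005 0.008 0.001 0; 0.0035 0.0095 0.0005 0; 0.0035 0.0095 0.0005 0; 0.0035 0.0095 0.0005 0; 0.0035 0.0095 0.0005 0; 0.0035 0.0095 0.0005 0; 0.0035 0.0095 0.0005 0")

```text
time: 30.38
eef_pos: [0.5101, -0.0162, 0.0365]
ee_rot: [0.646, 0.147, 0.742, 0.103]
contact_force: [0.4, -1.1, 1.3]
finger_gap: 0.005
```

```bash
python3 st.py
```

```text
tcp [-0.0032 -0.1101  0.0365] tip [-0.0067 -0.1027  0.0161] [-0.121  0.351 -0.928] F [ 0.45 -1.07  1.27]
gx [-0.156 -0.009  0.988]
gy [0.338 0.939 0.062]
z [-0.928  0.343 -0.143]
```

Request:
jog_arm(steps="0.003 0.0085 0.0005 0; 0.003 0.0085 0.0005 0; 0.003 0.0085 0.0005 0; 0.003 0.0085 0.0005 0; 0.003 0.0085 0.0005 0; 0.003 0.0085 0.0005 0")

```text
time: 31.12
eef_pos: [0.5152, 0.0418, 0.0367]
ee_rot: [0.646, 0.147, 0.742, 0.103]
contact_force: [-0.0, -1.6, 0.3]
finger_gap: 0.005
```

```bash
python3 st.py
```

```text
tcp [-0.004  -0.0518  0.0367] tip [-0.0075 -0.0444  0.0163] [-0.122  0.352 -0.928] F [-0.03 -1.57  0.27]
gx [-0.156 -0.009  0.988]
gy [0.338 0.939 0.062]
z [-0.928  0.343 -0.144]
```

Request:
jog_arm(steps="0.0018 0.005 0.0003 0; 0.0018 0.005 0.0003 0; 0.001 0.003 0.0002 0; 0 0 0 0")

```text
time: 31.62
eef_pos: [0.5164, 0.0574, 0.0368]
ee_rot: [0.646, 0.147, 0.742, 0.104]
contact_force: [-0.1, -0.5, 0.1]
finger_gap: 0.005
```

```bash
python3 st.py; python3 - <<'E'
from h import *
im=eyes.capture("scene");cv2.imwrite("pics/s5.png",im)
b=eyes.capture("side");cv2.imwrite("pics/d5.png",b)
f=lambda a:cv2.resize(a,None,fx=3,fy=3,interpolation=cv2.INTER_CUBIC)
cv2.imwrite("pics/f5.png",np.hstack([f(im[175:265,295:425]),f(b[130:220,270:400])]))
E
```

```text
tcp [-0.0044 -0.0362  0.0368] tip [-0.0078 -0.0288  0.0163] [-0.123  0.352 -0.928] F [-0.08 -0.55  0.11]
gx [-0.157 -0.01   0.988]
gy [0.338 0.939 0.063]
z [-0.928  0.344 -0.144]
```

View pics/f5.png

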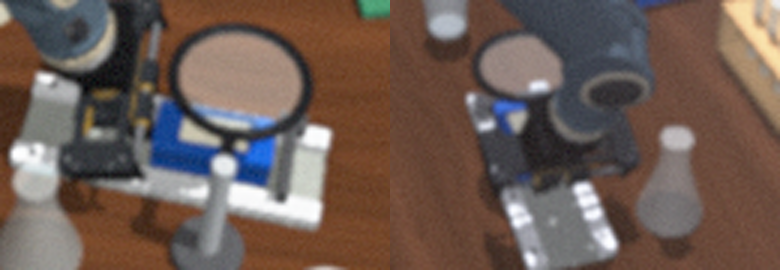

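Left half: the box (150..275, 100..185) is under the lens and about 10 mm short of the bar at (287,160). The gripper clears the rim. I'll do the last creep, watching the force.

Request:
jog_arm(steps="0.001 0.002 0.0001 0; 0.001 0.002 0.0001 0; 0.001 0.002 0.0001 0; 0.001 0.002 0.0001 0; 0 0 0 0")

```text
time: 32.35
eef_pos: [0.5179, 0.0644, 0.0362]
ee_rot: [0.647, 0.147, 0.741, 0.102]
contact_force: [0.2, -0.9, 0.4]
finger_gap: 0.006
```

```bash
python3 st.py|head -1
```

```text
tcp [-0.0036 -0.0291  0.0362] tip [-0.007  -0.0217  0.0158] [-0.12   0.35  -0.929] F [ 0.25 -0.9   0.37]
```

Request:
jog_arm(steps="0.0005 0.0015 0.0001 0; 0.0005 0.0015 0.0001 0; 0 0 0 0")

```text
time: 32.72
eef_pos: [0.5181, 0.0664, 0.0361]
ee_rot: [0.647, 0.147, 0.742, 0.102]
contact_force: [0.2, -3.0, 2.1]
finger_gap: 0.005
```

```bash
python3 st.py|head -1
```

```text
tcp [-0.0036 -0.0271  0.0361] tip [-0.007  -0.0197  0.0157] [-0.121  0.349 -0.929] F [ 0.24 -3.03  2.14]
```

Request:
jog_arm(steps="0.0005 0.0015 0.0001 0; 0 0.001 0 0; 0 0.001 0 0; 0 0 0 0")

```text
time: 33.22
eef_pos: [0.5181, 0.0665, 0.0362]
ee_rot: [0.647, 0.146, 0.742, 0.099]
contact_force: [-0.7, -3.3, 1.5]
finger_gap: 0.005
```

```bash
python3 st.py|head -1
```

```text
tcp [-0.0036 -0.027   0.0362] tip [-0.007  -0.0197  0.0157] [-0.121  0.345 -0.931] F [-0.69 -3.26  1.51]
```

Request:
jog_arm(steps="0.001 0.003 0 0; 0.001 0.004 0 0; 0.001 0.004 0 0")

```text
time: 33.6
eef_pos: [0.5181, 0.0674, 0.0363]
ee_rot: [0.648, 0.143, 0.743, 0.094]
contact_force: [-2.4, -13.2, 7.1]
finger_gap: 0.005
```

```bash
python3 st.py|head -1
```

```text
tcp [-0.0036 -0.0261  0.0363] tip [-0.007  -0.0191  0.0157] [-0.12   0.334 -0.935] F [ -2.4  -13.17   7.05]
```

Request:
jog_arm(steps="-0.001 -0.004 0 0; -0.002 -0.006 0 0; -0.007 -0.02 -0.001 0; -0.01 -0.03 -0.002 0; -0.01 -0.03 -0.002 0; -0.01 -0.03 -0.002 0; -0.01 -0.03 -0.002 0; -0.01 -0.03 -0.002 0; -0.04 -0.01 0 0; -0.05 0 0 0")

```text
time: 34.85
eef_pos: [0.503, -0.1691, 0.113]
ee_rot: [0.643, 0.146, 0.745, 0.097]
contact_force: [1.4, 0.2, -0.1]
finger_gap: 0.007
```

```bash
python3 st.py|head -1; python3 - <<'E'
from h import *
cs=eyes.calibration("scene");im=eyes.capture("scene");cv2.imwrite("pics/s6.png",im)
cv2.imwrite("pics/f6.png",cv2.resize(im[175:265,290:420],None,fx=6,fy=6,interpolation=cv2.INTER_CUBIC))
for p in[(.028,-.01,.051),(.028,.11,.051),(.028,-.01,.02),(.028,.11,.02),(.046,.11,.042)]: print(p,((proj(g2w(*p),cs)-[290,175])*6).round())
E
```

```text
tcp [ 0.0049 -0.2629  0.113 ] tip [ 0.0013 -0.2557  0.0925] [-0.13   0.343 -0.93 ] F [ 1.39  0.24 -0.11]
(0.028, -0.01, 0.051) [341. 292.]
(0.028, 0.11, 0.051) [584. 341.]
(0.028, -0.01, 0.02) [338. 326.]
(0.028, 0.11, 0.02) [575. 374.]
(0.046, 0.11, 0.042) [577. 382.]
```

View pics/f6.png

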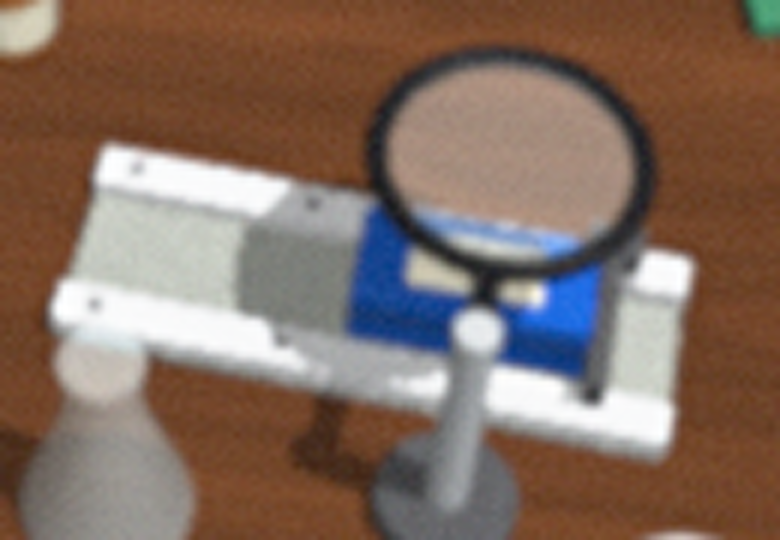

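The box's front face meets the bar at (595,330) with no visible gap. Its back edge, (375,215) to (350,330), is parallel to the lane's end, and the arm is clear. Handing in.

```bash
python3 - <<'E'
from h import *
a=cv2.imread("pics/scene0.png");b=cv2.imread("pics/s6.png")
for n,(x0,y0,x1,y1) in dict(flask=(290,228,325,272),dish=(385,260,425,298),small=(195,235,237,270),beaker=(448,205,485,245),dropper=(280,155,303,187)).items():
    r=cv2.matchTemplate(b[y0-8:y1+8,x0-8:x1+8],a[y0:y1,x0:x1],cv2.TM_CCOEFF_NORMED);_,v,_,l=cv2.minMaxLoc(r);print(n,round(v,3),np.array(l)-8)
from rig import robot
print(robot.job_done())
E
```

```text
flask 0.998 [0 0]
dish 0.999 [0 0]
small 0.999 [0 0]
beaker 0.996 [0 0]
dropper 0.994 [0 0]
the job is handed in; nothing more can be done
None
```

The slide box is under the magnifier against the lowered stop, and I handed the job in at about 35 s of the 72 s allowed. The hand-in gives no verdict.

- **Stop and placing:** I flipped the stop down, then laid the box in the lane at about y = -84 mm. That left its front about 134 mm short of the stop.
- **Push:** A vertical gripper would have hit the lens over the last 35 mm. I leaned it about 20° by pressing past its high reach limit on the robot's left, away from the bench things. I then pushed the box with closed fingers until it met the stop. My last press raised the wrist reading to about 15 N, within the 40 N limit.
- **Last checks:** The final picture shows the bar down, the box square against it with no visible gap, and the arm clear. By image matching against the first picture, the flask, dish, small box, beaker and dropper had not moved.
- **What went off plan:**
  - The first grasp was about 6 mm too low, so I re-gripped higher.
  - A first try at leaning the gripper, at the inner reach limit, did not work.
  - The tool also drifted a few degrees sideways during moves.

The box's sideways position and angle were judged from the picture and from how closely it fits the lane (5 mm either side), not measured.

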